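# Load the oil caddy and lift it out of its catch dock

## Task

Stand the two small bottles of honing oil upright in the two cells of the wooden caddy, one in each, while the caddy stays locked in its dock. Then pinch the two spring catches on the sides of the caddy's middle tower together, fully in, lift the loaded caddy level so that its underside is about 12 cm above the dock, and finish while still holding it there, still and with both catches pinched; nothing is put down. Leave the wax jar, the eraser and the strop where they are.

Things in the scene. Friction and masses are not known exactly. Their poses are not given: they have to be found in the camera images.
- oil_a: one of two identical small brown bottles of honing oil with black caps, 70 to 120 g; body 42 mm in diameter up to the shoulders at about 55 mm, cap 22 mm wide from 78 to 92 mm (its top). Stands upright and loose on the bench, left, right or behind the dock. Origin: centre of its underside; z up.
- oil_b: the other oil bottle, same as oil_a; either bottle may go in either cell. Bottles, wax jar and eraser swap places among four spots round the dock.
- caddy: loose wooden caddy, 0.38 kg empty: base 58 x 198 x 6 mm (x, y, z), an open cell at each end (y = +-70 mm), in the middle a tower 40 mm long in y, top at z = 132 mm, with an upright steel spring catch on its +x and its -x face. Origin: centre of its underside. Starts seated in the dock, axes parallel to the dock's, underside 8 mm above the bench; cannot be lifted until both catches are in.
- cell_a (a point): middle of the floor of the caddy's cell at its +y end, 6 mm above the caddy's underside; moves with the caddy, same axes. The cell is 50 x 50 mm inside, walls 4 mm thick and 25 mm high above this floor. Set bottles down with the fingers closing along the caddy's x: along y the tower is in the way.
- cell_b (a point): middle of the floor of the same kind of cell at the caddy's -y end; moves with the caddy, same axes
- pinch (a point): point on the tower's axis midway between the ribbed parts of the two catches, 108 mm above the caddy's underside: the pads should close here along the caddy's x. The catches are flat upright plates 26 mm wide in y, free to be pinched from z = 85 to 124 mm of the caddy; outer faces 60 mm apart relaxed, 42 mm fully pinched. Moves with the caddy, same axes.
- catch_a (a joint): slide of the catch on the caddy's +x face, m: 0 relaxed, 0.009 fully pinched against its stop. Spring 2.3 N at 0 to 6.3 N at 0.009; springs back when let go. A nose at its foot (z = 16 to 24 mm of the caddy, reaching 38 mm from the middle) locks under the dock's keeper; it is clear from about 0.006.
- catch_b (a joint): slide of the catch on the caddy's -x side, same as catch_a
- dock: wooden board fixed to the bench, 116 x 236 x 8 mm, with 10 mm high guide strips round the caddy (1.5 mm play) and a dark steel keeper at the middle of each long side (34 mm wide, outer face 51 mm from the centre line, top at z = 42 mm), its lip over the catch nose. Origin: centre of its underside; y along its length, roughly along world y, up to 17 degrees askew; place varies.
- wax_jar: jar of polishing wax, 70 mm in diameter, 83 mm high, origin at the centre of its underside: a bystander, too wide for the cells
- eraser: eraser, 21 x 42 x 13 mm, origin at the centre of its underside: a bystander
- strop: leather strop on a wooden block, 52 x 230 x 16 mm, lying near the bench's front edge, origin at the centre of its underside: a bystander
There are look-alikes about, which are no part of the job. What is shaped like the oil_a but orange is not meant.

How it is judged (in metres and radians):
On the way, in this order (a step that is already met when the one before it is completed fails the run):
1. each cell holds one upright bottle, let go, the caddy still seated in its dock (((horizontal distance between oil_a and cell_a below 0.009 m and z of oil_a in the frame of caddy between 0.002 and 0.011 m and angle between each of oil_a, oil_b's own z axis and vertical below 0.3 rad and horizontal distance between oil_b and cell_b below 0.009 m and z of oil_b in the frame of caddy between 0.002 and 0.011 m) or (horizontal distance between oil_a and cell_b below 0.009 m and z of oil_a in the frame of caddy between 0.002 and 0.011 m and angle between each of oil_a, oil_b's own z axis and vertical below 0.3 rad and horizontal distance between oil_b and cell_a below 0.009 m and z of oil_b in the frame of caddy between 0.002 and 0.011 m)) and z of caddy in the frame of dock below 0.02 m and contact force between the fingers and oil_a below 0.1 N and contact force between the fingers and oil_b below 0.1 N), for 0.2 s.
2. both catches pinched in by the fingers, the caddy not yet lifted (value of joint each of catch_a, catch_b above 0.005 m and ((horizontal distance between oil_a and cell_a below 0.009 m and z of oil_a in the frame of caddy between 0.002 and 0.011 m and angle between each of oil_a, oil_b's own z axis and vertical below 0.3 rad and horizontal distance between oil_b and cell_b below 0.009 m and z of oil_b in the frame of caddy between 0.002 and 0.011 m) or (horizontal distance between oil_a and cell_b below 0.009 m and z of oil_a in the frame of caddy between 0.002 and 0.011 m and angle between each of oil_a, oil_b's own z axis and vertical below 0.3 rad and horizontal distance between oil_b and cell_a below 0.009 m and z of oil_b in the frame of caddy between 0.002 and 0.011 m)) and z of caddy in the frame of dock below 0.02 m and contact force between the fingers and caddy above 2 N), for 0.1 s.
At the end, for the whole second after the job is handed in: The caddy is held still by the fingers with both catches more than 5 mm in, its underside more than 95 mm above the dock's underside, within 0.2 rad of level, not touching the dock; one bottle stands in each cell, within 9 mm of its middle, within 5 mm of its floor and within 0.3 rad of upright (((horizontal distance between oil_a and cell_a below 0.009 m and z of oil_a in the frame of caddy between 0.002 and 0.011 m and angle between each of oil_a, oil_b's own z axis and vertical below 0.3 rad and horizontal distance between oil_b and cell_b below 0.009 m and z of oil_b in the frame of caddy between 0.002 and 0.011 m) or (horizontal distance between oil_a and cell_b below 0.009 m and z of oil_a in the frame of caddy between 0.002 and 0.011 m and angle between each of oil_a, oil_b's own z axis and vertical below 0.3 rad and horizontal distance between oil_b and cell_a below 0.009 m and z of oil_b in the frame of caddy between 0.002 and 0.011 m)) and value of joint each of catch_a, catch_b above 0.005 m and z of caddy in the frame of dock above 0.095 m and angle between caddy's own z axis and vertical below 0.2 rad and contact force between the fingers and caddy above 2 N and contact force between caddy and dock below 0.1 N and linear speed of caddy below 0.03 m/s); the arm keeps its last pose, push and grip.
It fails at once if an oil bottle is knocked over (angle between any of oil_a, oil_b's own z axis and vertical above 1 rad).
It fails at once if the wax jar, the eraser or the strop is moved by more than 30 mm (distance of any of wax_jar, eraser, strop from where it was at the start of the episode above 0.03 m).
It also fails if it takes over 69 s, if anything falls off the work surface, if the arm or the gripper's body presses on something with over 40 N, if the wrist force passes 120 N, or if a joint passes its speed limit or range.

## Robot

A 6-joint arm with a two-finger parallel gripper is mounted at the origin on a cart in front of the work surface, level with it; the furniture and walls round the work are solid. World frame = base frame: x ahead of the robot, y to its left, z up, the work surface at z = 0. Lengths are in mm, angles in degrees, forces in N, time in s.
With the tool pointing down it reaches from about 300 to 1000 mm from the base axis. Payload 5.1 kg.
Tool frame: the origin (TCP) lies midway between the tips of the shut fingers; the grasp point (between the pads) lies 19 mm behind it; z points along the fingers, y is the line along which they close (so a half turn about z gives the same grasp; the last joint's range is limited). The gripper opens to 95 mm and grips with 3 to 60 N. Pads are 20 mm wide; open, the fingers measure 119 mm over their backs; the gripper's body (75 mm by 180 mm) begins 59 mm behind the grasp point.
Start: joints at [-73.029, 7.093, 94.555, -0, 78.352, -4.733], TCP at [240.341, -603.921, 214.656] pointing down, gripper open.
Joint ranges: [-149.61, 149.61], [-58.7, 133.49], [1.44, 155.28], [-77.14, 257.14], [18.33, 153.61], [-166.67, 166.67]. Speed limits (degrees/s): [147.25, 147.25, 180, 180, 180, 180].

## Interface

Orientations are given as a 3x3 rotation matrix whose columns are the frame's x, y, z axes.
In Python, from plant import arm gives the robot as it stands. The module is installed in compiled form; this text tells all that it offers.
- The arm moves only by the shell command python3 -m creep 'ROWS' [FORCE]. ROWS is JSON, a list of rows, each a list of 7 numbers: the turn, a rotation vector about the tool's x, y, z in rad, then the shift along the tool's x, y, z in mm, then the opening, from -1 (shut) to 1 (fully open). A call has 1 to 12 rows; each row is the pose to reach, as a shift and turn from the pose commanded when the call began, along the tool's axes at that moment; what a row does not reach only later rows make up. A row lasts 1/12 s, in which the tool goes at most 41.7 mm and 7.16 degrees, less where a joint would pass 70% of its speed; a pose out of reach is approached as far as the arm can. A call with a gripper value outside its range is refused whole. The fingers move at their own pace and stop on an object; FORCE is the grip in N (left out, the last holds). Time passes only in rows, so rows that repeat a pose let the fingers close. It gives the time, the measured TCP pose, the force, the opening and the grip force at its end, in the units of the state.
- arm.observe(): the state, without advancing time (a new reading comes with each control period).
- arm.camera(name): name is "scene" or "top" or "wrist"; returns (picture, depth): 384x512x3 uint8, red, green, blue; 384x512 float32, mm along the optical axis (not along the pixel's ray), 0 where there is no reading.
- arm.get_calibration(name): a dict with "K" (3x3 intrinsics, pixels), "k1" (the pictures are not rectified: a ray, as slopes to the right and down, at radius r is drawn at 1 + k1 r^2 times it, then the intrinsics apply), "R" (3x3) and "t" (3): a world point X has camera coordinates R X + t; the wrist camera has in their place "mount" (4x4, takes a point from camera to tool coordinates, whose origin is the TCP and whose axes are the flange's). Camera axes: x right, y down, z forward; pixel columns grow to the right and rows downward; lengths in mm; the calibration is good to about 2 mm. A picture is of the moment at which its call begins: read the wrist's pose just before it. get_calibration takes no time and is no camera call.
- arm.sign_off(): hands the job in; it is judged then, once.
Trained networks look in the newest picture that a camera, given by its name, has taken for a name from the list of things; names that differ only in an ending like _2 or _b are one class to them, and where a whole thing is asked for, a point or a joint stands for the part that bears it (a point fixed in the world has none). Each returns a list of dicts, best first, with "score" (0 to 1); they miss things now and then, are a little off and sometimes report something else, mostly with a low value. They report only what shows in the picture. A call takes as long as a camera call. They do not tell look-alikes from the thing itself.
- arm.look_for(target, camera): "location" ([row, column] in pixels, amid what is visible of it).
- arm.cut_out(target, camera): "mask" (384x512 bool, what is visible of it) and "location" ([row, column] in pixels, amid what is visible of it).
The state is a dict: "clock": time; "qpos": joint angles; "dq": joint speeds; "tau": joint torques, N m; "position": TCP position; "tool_rot": TCP orientation; "wrist_force": force on the tool from outside, world axes, zero at the start; "ft_torque": the same for the moment, N m; "opening": finger opening in mm; "grasp_force": force on a finger pad.
Only numpy, scipy, OpenCV 4.12 (cv2) and the standard library are available. Lean on these libraries where they do the work, as an engineer would, in place of code of your own. Each camera call takes 0.05 s, during which the arm holds its last target. There are 200 camera calls.

## Working session

There is one attempt and no reset: what is moved stays moved. The work goes in short steps, Python scripts to look and compute and a shell command to move; the robot and the scene stay as the last step left them, time stands still between calls to the robot, and variables do not carry over. Pictures are saved under pics/ and viewed, at most 10 in all, crops included, and the job is handed in when it is done.

```bash
mkdir -p pics
cat > h.py <<'E'
import numpy as np, cv2
from plant import arm
def cal(name,st=None):
    c=arm.get_calibration(name); K=np.array(c["K"]); k1=c["k1"]
    if name=="wrist":
        M=np.array(c["mount"]); st=st or arm.observe()
        T=np.eye(4); T[:3,:3]=np.array(st["tool_rot"]); T[:3,3]=st["position"]
        W=T@M
    else:
        W=np.eye(4); R=np.array(c["R"]); W[:3,:3]=R.T; W[:3,3]=-R.T@np.array(c["t"])
    return K,k1,W
def rays(K,k1,rc):
    rc=np.atleast_2d(np.asarray(rc,float)); p=rc[:,::-1].reshape(-1,1,2).copy()
    return cv2.undistortPoints(p,K,np.array([k1,0,0,0,0.]))[:,0]
def pts(cal_,rc,depth):
    K,k1,W=cal_; s=rays(K,k1,rc); d=np.asarray(depth,float).reshape(-1,1)
    return np.c_[s*d,d]@W[:3,:3].T+W[:3,3]
def cloud(cal_,depth):
    r,c=np.nonzero(depth>0); return pts(cal_,np.c_[r,c],depth[r,c]),r,c
def onplane(cal_,rc,z):
    K,k1,W=cal_; s=rays(K,k1,rc); d=np.c_[s,np.ones(len(s))]@W[:3,:3].T
    return W[:3,3]+d*((z-W[2,3])/d[:,2:3])
def proj(cal_,X):
    K,k1,W=cal_; R=W[:3,:3].T
    p=cv2.projectPoints(np.atleast_2d(np.asarray(X,float)),cv2.Rodrigues(R)[0],-R@W[:3,3],K,np.array([k1,0,0,0,0.]))[0][:,0]
    return p[:,::-1]
def save(n,img,s=1):
    cv2.imwrite("pics/"+n,cv2.resize(img[:,:,::-1],None,fx=s,fy=s))
E
python3 - <<'E'
from h import *
for n in("top","scene"):
    im,d=arm.camera(n); save(n+"0.png",im,1.5); np.savez(n+"0.npz",im=im,d=d)
    C=cal(n); print(n,C[2].round(2).tolist())
    for t in("oil_a","caddy","wax_jar","eraser","strop","dock"):
        for o in arm.cut_out(t,n):
            m=o["mask"]&(d>0); r,c=np.nonzero(m); P=pts(C,np.c_[r,c],d[r,c])
            print(t,round(o["score"],2),np.round(o["location"]),len(r),np.median(P,0).round(),np.percentile(P,[2,98],axis=0).round().tolist())
print(arm.observe())
E
```

```text
top [[-0.0, -0.99, 0.12, 413.32], [-1.0, 0.0, -0.02, 2.25], [0.02, -0.12, -0.99, 1170.76], [0.0, 0.0, 0.0, 1.0]]
oil_a 0.77 [165. 341.] 196 [ 612. -262.   66.] [[597.0, -286.0, 16.0], [635.0, -250.0, 96.0]]
oil_a 0.54 [207. 315.] 197 [ 490. -190.   66.] [[473.0, -213.0, 6.0], [509.0, -176.0, 96.0]]
oil_a 0.52 [137. 278.] 176 [686. -77.  67.] [[674.0, -95.0, 8.0], [703.0, -60.0, 96.0]]
caddy 0.57 [182. 255.] 1363 [550. -15.  18.] [[508.0, -108.0, 11.0], [596.0, 77.0, 143.0]]
wax_jar 0.82 [198. 162.] 499 [500. 252.  83.] [[471.0, 227.0, 31.0], [530.0, 287.0, 87.0]]
wax_jar 0.31 [191. 252.] 61 [524.  -6.  94.] [[520.0, -19.0, 15.0], [543.0, 6.0, 135.0]]
strop 0.56 [244. 323.] 1202 [ 388. -204.   17.] [[361.0, -318.0, 11.0], [412.0, -103.0, 22.0]]
dock 0.94 [196. 252.] 1765 [539. -12.  10.] [[477.0, -133.0, 1.0], [627.0, 102.0, 45.0]]
dock 0.56 [186. 258.] 1421 [550. -16.  18.] [[507.0, -108.0, 11.0], [597.0, 79.0, 143.0]]
scene [[-0.66, -0.54, 0.52, -104.54], [-0.75, 0.47, -0.48, 617.9], [0.02, -0.7, -0.71, 992.44], [0.0, 0.0, 0.0, 1.0]]
oil_a 0.89 [186. 330.] 370 [ 484. -184.   52.] [[
[... 872 characters left out ...]
       7.83537919e+01, -4.73120095e+00]), 'dq': array([ 0.06629754, -0.01855193, -0.01899844,  0.03537059, -0.07994296,
       -0.01541242]), 'tau': array([ 1.23537269e-03, -4.17435408e+01, -3.60135877e+01,  7.76574248e-02,
        4.28181945e-02, -1.34080796e-05]), 'position': array([ 240.34524864, -603.92564493,  214.70770354]), 'tool_rot': array([[ 9.29114943e-01,  3.69791054e-01,  8.47893720e-08],
       [ 3.69791053e-01, -9.29114942e-01, -4.52487870e-05],
       [-1.66538175e-05,  4.20726785e-05, -9.99999999e-01]]), 'wrist_force': array([-0.32270514, -0.78880277,  0.21054829]), 'ft_torque': array([ 0.00038031,  0.00375939, -0.04452661]), 'grasp_force': 0.0, 'opening': 95.00724883317528}
```

View pics/top0.png

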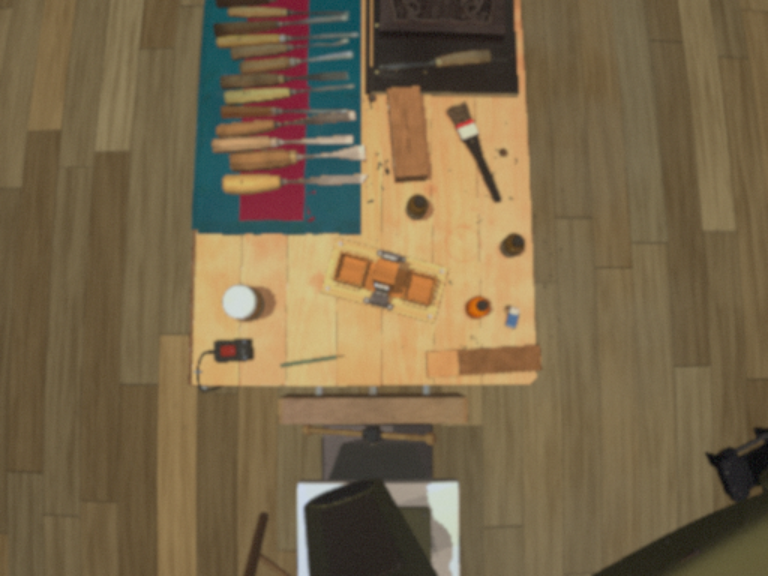

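View pics/scene0.png

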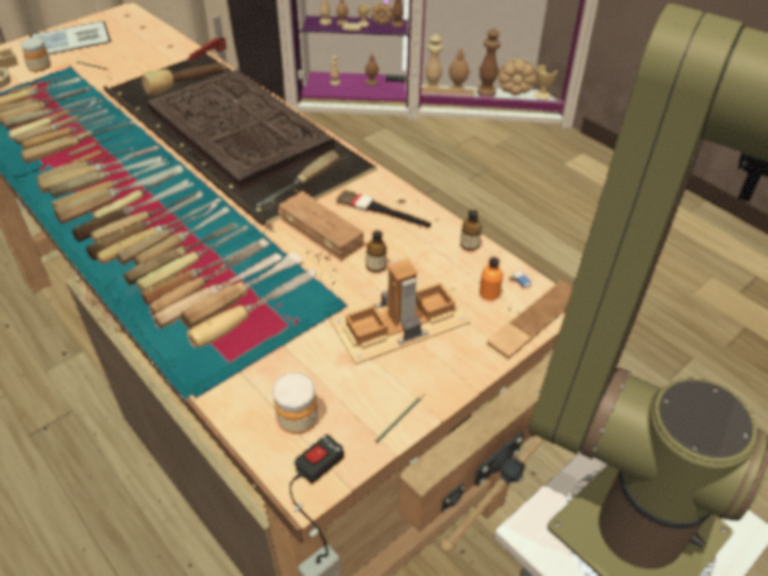

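Top view, in 384x512 pixels (row, col): the brown bottles are at (138, 278) and (163, 341). The look-alike is the orange bottle at (205, 319), which is not wanted. The caddy is at (182, 255), the wax jar at (200, 160), the eraser at (211, 341) and the strop at (240, 323). I choose the two brown ones, then fit poses and check them in a close crop.

```bash
cat > m.py <<'E'
from h import *
from scipy.optimize import least_squares
for n in("top","scene"):
    z=np.load(n+"0.npz"); im,d=z["im"],z["d"]; C=cal(n); P,r,c=cloud(C,d)
    for g in((612,-262),(686,-75)):
        q=np.hypot(P[:,0]-g[0],P[:,1]-g[1])<45
        cap=P[q&(P[:,2]>84)]; b=P[q&(P[:,2]>12)&(P[:,2]<52)]
        f=least_squares(lambda p:np.hypot(b[:,0]-p[0],b[:,1]-p[1])-21,g,loss="soft_l1").x
        print(n,g,"cap",cap.mean(0).round(1),len(cap),"body",f.round(1),len(b))
    q=(np.hypot(P[:,0]-545,P[:,1]+12)<140)
    for lo,hi in((3,13),(30,44),(125,150)):
        k=q&(P[:,2]>lo)&(P[:,2]<hi); R=cv2.minAreaRect(P[k][:,:2].astype(np.float32)); print(n,lo,hi,k.sum(),np.median(P[k][:,2]).round(1),np.round(R[0],1),np.round(R[1],1),round(R[2],1))
a=np.load("top0.npz")["im"][120:235,215:365]; b=np.load("scene0.npz")["im"][120:245,215:375]
a=cv2.resize(a,(400,300)); b=cv2.resize(b,(400,300)); save("crop0.png",np.hstack([a,b]))
E
python3 m.py
```

```text
top (612, -262) cap [ 615.8 -266.6   92.7] 50 body [ 617.5 -271.3] 42
top (686, -75) cap [692.8 -81.1  92.8] 50 body [695.2 -80.3] 37
top 3 13 2139 7.6 [545.7 -12.6] [277.6 270.5] 44.6
top 30 44 330 40.3 [551.9 -15.5] [198.6 103.1] 75.0
top 125 150 265 140.6 [551.5 -15.4] [39.7 60.9] 73.8
scene (612, -262) cap [ 612.9 -264.4   90.9] 39 body [ 615.6 -268.9] 134
scene (686, -75) cap [689.5 -77.1  90.7] 38 body [693.6 -78.7] 137
scene 3 13 1651 7.3 [542.   -8.8] [278.8 267.3] 38.5
scene 30 44 528 37.6 [562.9  -7. ] [185.1 191.7] 17.9
scene 125 150 237 138.8 [548.4 -13.2] [40.8 65.1] 73.2
```

View pics/crop0.png

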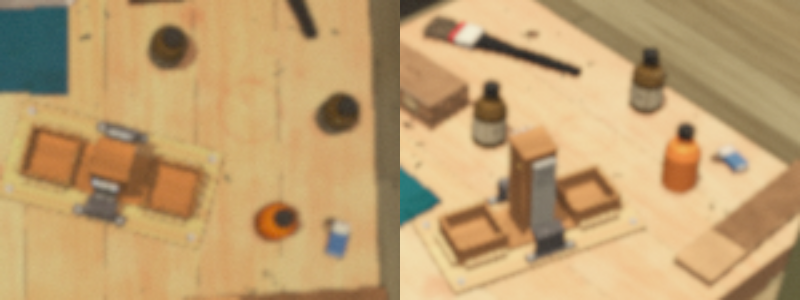

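The crop shows the two brown bottles with black caps: left panel at (45, 168) and (112, 338), right panel at (115, 490) and (80, 648). The orange bottle is the look-alike. My picks are confirmed, so I go above the right-hand brown bottle.

```bash
cat > go.py <<'E'
import sys
from h import *
from scipy.spatial.transform import Rotation as Ro
def go(x,y,z,yaw):
    s=arm.observe(); R=np.array(s["tool_rot"]); a=np.radians(yaw)
    yv=np.array([np.cos(a),np.sin(a),0]); zv=np.array([0,0,-1.]); T=np.c_[np.cross(yv,zv),yv,zv]
    print("turn",Ro.from_matrix(R.T@T).as_rotvec().round(4),"shift",(R.T@(np.array([x,y,z])-s["position"])).round(1),"t",round(s["clock"],2))
if __name__=="__main__": go(*map(float,sys.argv[1:5]))
E
python3 go.py 616 -269 220 -15.5
python3 - <<'E'
from h import *
z=np.load("top0.npz"); P,r,c=cloud(cal("top"),z["d"])
q=(P[:,0]>705)&(P[:,0]<900)&(P[:,1]>-110)&(P[:,1]<20)&(P[:,2]>14)
print("block",q.sum(),P[q].min(0).round(),np.percentile(P[q],[2,50,95],axis=0).round().tolist())
E
```

```text
turn [ 0.      0.     -0.9215] shift [ 472.9 -172.3   -5.3] t 0.7
block 1081 [ 705. -103.   14.] [[755.0, -97.0, 21.0], [822.0, -64.0, 43.0], [892.0, -34.0, 47.0]]
```

```bash
python3 -m creep '[[0,0,-0.9215,473,-172,-5,0.4],[0,0,-0.9215,473,-172,-5,0.4],[0,0,-0.9215,473,-172,-5,0.4],[0,0,-0.9215,473,-172,-5,0.4],[0,0,-0.9215,473,-172,-5,0.4],[0,0,-0.9215,473,-172,-5,0.4],[0,0,-0.9215,473,-172,-5,0.4],[0,0,-0.9215,473,-172,-5,0.4],[0,0,-0.9215,473,-172,-5,0.4],[0,0,-0.9215,473,-172,-5,0.4],[0,0,-0.9215,473,-172,-5,0.4],[0,0,-0.9215,473,-172,-5,0.4]]' 20
python3 -m creep '[[0,0,0,0,0,0,0.4]]'
python3 go.py 616 -269 220 -15.5
cat > look.py <<'E'
import sys
from h import *
from scipy.optimize import least_squares
st=arm.observe(); im,d=arm.camera("wrist"); C=cal("wrist",st); save(sys.argv[1],im,1.5); np.savez("w.npz",im=im,d=d,W=C[2])
P,r,c=cloud(C,d)
for o in arm.cut_out("oil_a","wrist"):
    k=o["mask"][r,c]; Q=P[k]; cap=Q[(Q[:,2]>84)&(Q[:,2]<98)]; b=Q[(Q[:,2]>15)&(Q[:,2]<52)]
    f=least_squares(lambda p:np.hypot(b[:,0]-p[0],b[:,1]-p[1])-21,np.median(Q,0)[:2],loss="soft_l1").x if len(b)>20 else None
    print(round(o["score"],2),np.round(o["location"]),im[o["mask"]].mean(0).round(),"med",np.median(Q,0).round(),"cap",len(cap),cap.mean(0).round(1) if len(cap) else 0,"body",len(b),f)
E
python3 look.py wrist1.png
```

```text
clock: 1.7
position: [615.1, -269.7, 219.9]
tool_rot: [[0.267, 0.964, 0.0], [0.964, -0.267, -0.0], [-0.0, 0.0, -1.0]]
wrist_force: [0.2, -0.4, 0.2]
opening: 66.4
grasp_force: 0.0
clock: 1.78
position: [618.0, -266.2, 219.6]
tool_rot: [[0.261, 0.965, 0.002], [0.965, -0.261, 0.002], [0.003, 0.002, -1.0]]
wrist_force: [-1.5, -0.7, 0.3]
opening: 66.6
grasp_force: 0.0
turn [ 0.0017 -0.0026  0.0064] shift [-3.3 -1.2 -0.4] t 1.78
0.96 [144. 120.] [111.  62.  29.] med [ 502. -196.   63.] cap 480 [ 493.8 -195.7   90.3] body 460 [ 492.49581543 -196.76227107]
0.71 [182. 254.] [76. 57. 33.] med [ 619. -263.   65.] cap 394 [ 616.3 -268.5   90.6] body 160 [ 616.44622767 -270.04808223]
```

```bash
python3 -m creep '[[0,0,0,0,0,20,0.4],[0,0,0,0,0,60,0.4],[0,0,0,0,0,95,0.4],[0,0,0,0,0,110,0.4],[0,0,0,0,0,110,0.4],[0,0,0,0,0,110,0.4]]'
python3 go.py 616.4 -269.2 30 -15.5
```

```text
clock: 2.38
position: [612.9, -272.2, 109.5]
tool_rot: [[0.269, 0.963, -0.001], [0.963, -0.269, 0.001], [0.0, -0.001, -1.0]]
wrist_force: [-0.2, 0.2, 0.7]
opening: 66.3
grasp_force: 0.0
turn [-0.0012 -0.0002 -0.0013] shift [ 3.8  2.6 79.5] t 2.38
```

View pics/wrist1.png

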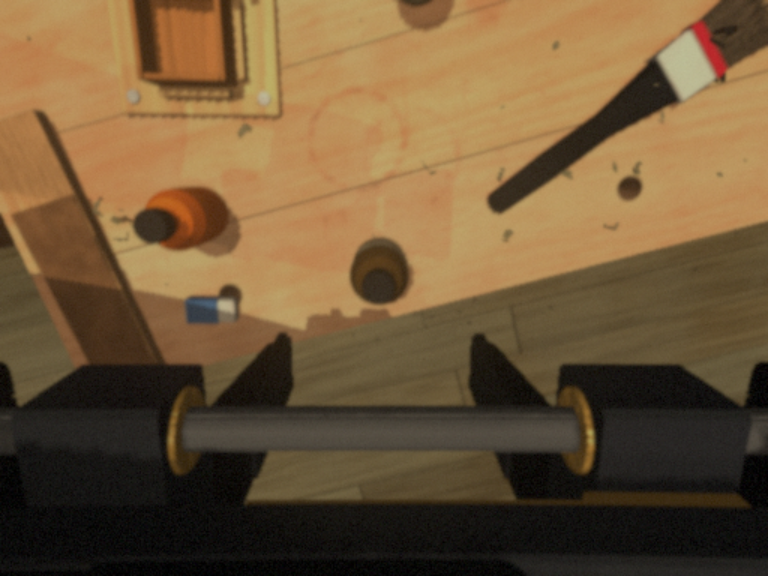

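The wrist view shows the brown bottle at (182, 254), centred between the open fingers, and the orange one at (144, 120). I let the arm settle, correct and descend.

```bash
python3 -m creep '[[0,0,0,2,2,0,0.4],[0,0,0,2,2,0,0.4],[0,0,0,2,2,0,0.4]]' | head -2
python3 go.py 616.4 -269.2 30 -15.5
python3 -m creep '[[0,0,0,0,0,0,0.4],[0,0,0,0,0,0,0.4]]' | head -2
python3 go.py 616.4 -269.2 30 -15.5
```

```text
clock: 2.63
position: [617.8, -270.9, 112.7]
turn [0.0046 0.0011 0.0001] shift [ 1.3 -2.1 82.7] t 2.63
clock: 2.8
position: [616.8, -270.2, 110.9]
turn [0.0018 0.0004 0.0002] shift [ 0.9 -0.8 80.9] t 2.8
```

```bash
python3 -m creep '[[0,0,0,1,0,20,0.4],[0,0,0,1,0,45,0.4],[0,0,0,1,0,70,0.4],[0,0,0,1,0,80,0.4],[0,0,0,1,0,80,0.4],[0,0,0,1,0,80,0.4],[0,0,0,1,0,80,0.4]]'
python3 go.py 616.4 -269.2 30 -15.5
```

```text
clock: 3.38
position: [617.7, -269.7, 31.6]
tool_rot: [[0.267, 0.964, 0.003], [0.964, -0.267, -0.001], [-0.001, 0.003, -1.0]]
wrist_force: [-0.8, 0.4, 0.0]
opening: 66.4
grasp_force: 0.0
turn [0.0029 0.0006 0.    ] shift [ 0.1 -1.4  1.6] t 3.38
```

```bash
python3 -m creep '[[0,0,0,0,0,0,-1],[0,0,0,0,0,0,-1],[0,0,0,0,0,0,-1],[0,0,0,0,0,0,-1],[0,0,0,0,0,0,-1],[0,0,0,0,0,0,-1],[0,0,0,0,0,0,-1],[0,0,0,0,0,0,-1]]' 20
python3 go.py 616.4 -269.2 30 -15.5
```

```text
clock: 4.05
position: [616.8, -269.2, 30.2]
tool_rot: [[0.267, 0.964, 0.001], [0.964, -0.267, -0.0], [-0.0, 0.001, -1.0]]
wrist_force: [-1.1, 0.2, 3.8]
opening: 41.5
grasp_force: 20.0
turn [ 0.0008  0.0002 -0.    ] shift [-0.1 -0.4  0.2] t 4.05
```

```bash
python3 -m creep '[[0,0,0,0,0,-15,-1],[0,0,0,0,0,-45,-1],[0,0,0,0,0,-85,-1],[0,0,0,0,0,-125,-1],[0,0,0,0,0,-160,-1],[0,0,0,0,0,-170,-1],[0,0,0,0,0,-170,-1],[0,0,0,0,0,-170,-1]]'
python3 go.py 505 -178 210 -15.5
```

```text
clock: 4.72
position: [616.1, -268.9, 199.4]
tool_rot: [[0.267, 0.964, -0.0], [0.964, -0.267, 0.0], [0.0, -0.0, -1.0]]
wrist_force: [-0.2, 0.3, -1.5]
opening: 41.5
grasp_force: 20.0
turn [-0.0002 -0.0001  0.    ] shift [  57.9 -131.4  -10.6] t 4.72
```

```bash
python3 -m creep '[[0,0,0,15,-30,-5,-1],[0,0,0,30,-65,-10,-1],[0,0,0,45,-100,-10,-1],[0,0,0,55,-122,-10,-1],[0,0,0,58,-131,-10,-1],[0,0,0,58,-131,-10,-1],[0,0,0,58,-131,-10,-1],[0,0,0,58,-131,-10,-1]]'
python3 - <<'E'
from h import *
st=arm.observe(); im,d=arm.camera("wrist"); C=cal("wrist",st); save("wrist2.png",im,1.5)
o=arm.cut_out("caddy","wrist"); print([(round(x["score"],2),np.round(x["location"])) for x in o])
np.savez("w2.npz",im=im,d=d,W=C[2],m=o[0]["mask"])
P,r,c=cloud(C,d)
for lo,hi in((33,44),(132,150)):
    k=(P[:,2]>lo)&(P[:,2]<hi)&(np.hypot(P[:,0]-550,P[:,1]+15)<130)&(P[:,1]>-125); Q=P[k]
    if len(Q): print(lo,len(Q),np.median(Q[:,2]),cv2.minAreaRect(Q[:,:2].astype(np.float32)))
E
```

```text
clock: 5.38
position: [506.1, -178.7, 208.6]
tool_rot: [[0.268, 0.964, -0.001], [0.964, -0.268, 0.0], [0.0, -0.001, -1.0]]
wrist_force: [0.7, 0.3, -1.0]
opening: 41.7
grasp_force: 20.0
[(0.75, array([ 56., 251.]))]
33 1979 38.1176670650828 ((536.8431396484375, -63.727664947509766), (96.47836303710938, 103.62637329101562), 74.40374755859375)
```

View pics/wrist2.png

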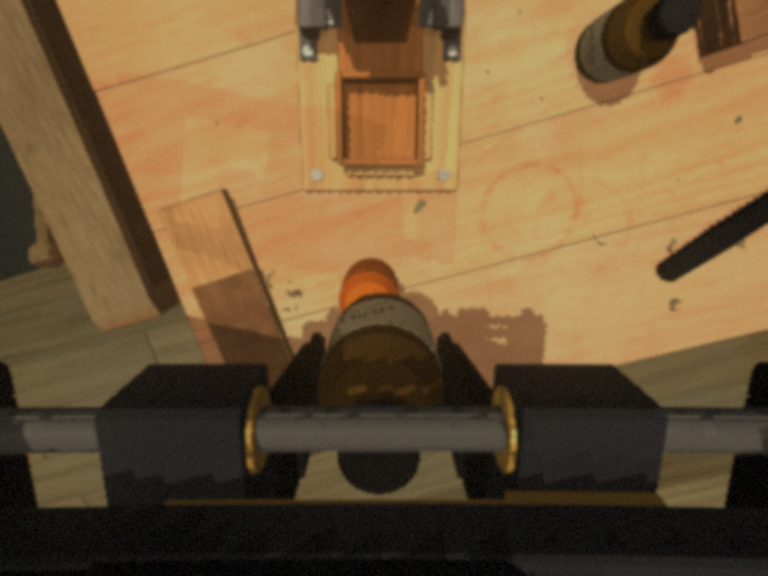

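The wrist view shows the held bottle upright at the bottom centre. The open cell_b is at (80, 254), with the tower above it. I refine the cell and yaw from the rim's depth points.

Run:
```python
from h import *
z=np.load("w2.npz"); K,k1,_=cal("wrist"); C=(K,k1,z["W"]); P,r,c=cloud(C,z["d"])
def fr(yaw): a=np.radians(yaw); return np.array([[np.cos(a),-np.sin(a)],[np.sin(a),np.cos(a)]])
R=fr(-15.5); q=(P[:,:2]-[551,-15])@R
k=(q[:,1]<-35)&(q[:,1]>-110)&(abs(q[:,0])<40)
rim=k&(P[:,2]>36)&(P[:,2]<43); 
b=q[rim]; rc=cv2.minAreaRect(b.astype(np.float32)); print("rim rect",rc,len(b),np.median(P[rim][:,2]))
print("pct x",np.percentile(b[:,0],[1,3,97,99]).round(1),"y",np.percentile(b[:,1],[1,3,97,99]).round(1))
# edges per slice along y -> yaw
for lo in range(-98,-42,8):
    s=b[(b[:,1]>lo)&(b[:,1]<lo+8)]; print(lo,np.percentile(s[:,0],[2,98]).round(1),end=" ")
print()
fl=k&(P[:,2]<20)&(P[:,2]>11.5)&(abs(q[:,0])<26)&(q[:,1]>-97); f=q[fl]; print("floor x",np.percentile(f[:,0],[2,98]),"y",np.percentile(f[:,1],[2,98]),np.median(P[fl][:,2]))
# board end corners, z=8
bd=(P[:,2]>4.5)&(P[:,2]<13)&(q[:,1]<-90)&(q[:,1]>-135)&(abs(q[:,0])<75); f=q[bd]; print("board",np.percentile(f,[1,50,99],axis=0).round(1).tolist())
# image lines (z=8 board sides)
g=cv2.cvtColor(z["im"],cv2.COLOR_RGB2GRAY); L=cv2.createLineSegmentDetector().detect(g)[0][:,0]
for x1,y1,x2,y2 in L:
    if np.hypot(x2-x1,y2-y1)>35 and 190<x1<320 and y1<140 and y2<140:
        for h in (8,39):
            X=(onplane(C,[[y1,x1],[y2,x2]],h)[:,:2]-[551,-15])@R
            v=X[1]-X[0]; print(h,np.round([x1,y1,x2,y2]),X.round(1).tolist(),"dyaw",round(float(np.degrees(np.arctan2(-v[0],v[1]))),1))
```

```text
rim rect ((-0.6766490936279297, -70.18293762207031), (57.55834197998047, 57.80500030517578), 89.9369888305664) 902 37.338796505102266
pct x [-29.3 -28.8  27.7  28. ] y [-99.  -98.9 -41.6 -41.5]
-98 [-28.7  27.7] -90 [-29.5  27.5] -82 [-29.4  27.4] -74 [-29.1  28.2] -66 [-28.9  28. ] -58 [-28.7  27.9] -50 [-28.4  27.5] 
floor x [-25.06499393  23.85763863] y [-93.89152081 -36.47228026] 12.702879541345112
board [[-57.3, -129.1], [0.5, -107.6], [55.8, -90.7]]
8 [310.   0. 306.  39.] [[56.9, 5.6], [55.0, -29.5]] dyaw 176.9
39 [310.   0. 306.  39.] [[52.1, -3.1], [50.4, -35.2]] dyaw 176.9
8 [228.  51. 277.  51.] [[-26.6, -40.8], [24.6, -41.0]] dyaw -90.2
39 [228.  51. 277.  51.] [[-24.3, -45.6], [22.5, -45.7]] dyaw -90.2
8 [226. 106. 224.  38.] [[-30.5, -95.5], [-30.0, -28.4]] dyaw -0.4
39 [226. 106. 224.  38.] [[-27.9, -95.7], [-27.5, -34.2]] dyaw -0.4
8 [274. 113. 231. 113.] [[23.0, -103.1], [-25.3, -103.4]] dyaw 90.3
39 [274. 113. 231. 113.] [[21.1, -102.6], [-23.1, -102.9]] dyaw 90.3
8 [282.  63. 281. 104.] [[30.2, -52.4], [30.3, -94.3]] dyaw -179.8
39 [282.  63. 281. 104.] [[27.7, -56
[... 555 characters left out ...]
.3], [-28.5, -118.3]] dyaw 90.0
8 [275. 104. 276.  66.] [[23.6, -94.3], [24.3, -54.9]] dyaw -1.0
39 [275. 104. 276.  66.] [[21.7, -94.5], [22.3, -58.4]] dyaw -1.0
8 [231. 109. 278. 109.] [[-25.2, -98.8], [27.0, -99.0]] dyaw -90.2
39 [231. 109. 278. 109.] [[-23.0, -98.7], [24.8, -98.9]] dyaw -90.2
8 [276.  55. 229.  56.] [[23.3, -44.9], [-25.3, -45.2]] dyaw 90.3
39 [276.  55. 229.  56.] [[21.4, -49.3], [-23.2, -49.6]] dyaw 90.3
8 [303. 123. 306.  56.] [[55.3, -114.3], [55.2, -45.3]] dyaw 0.1
39 [303. 123. 306.  56.] [[50.6, -112.9], [50.6, -49.6]] dyaw 0.1
8 [196.  22.  67.  61.] [[-59.0, -13.9], [-195.4, -51.4]] dyaw 105.4
39 [196.  22.  67.  61.] [[-54.0, -20.9], [-178.9, -55.3]] dyaw 105.4
```

```bash
python3 go.py 531.7 -82.5 130 -15.5; python3 -m creep '[[0,0,0,25,0,0,-1],[0,0,0,55,0,0,-1],[0,0,0,80,0,0,-1],[0,0,0,97,0,0,-1],[0,0,0,99,-1,15,-1],[0,0,0,99,-1,40,-1],[0,0,0,99,-1,65,-1],[0,0,0,99,-1,78,-1],[0,0,0,99,-1,78,-1],[0,0,0,99,-1,78,-1],[0,0,0,99,-1,78,-1]]'
python3 go.py 531.7 -82.5 46 -15.5
```

```text
turn [-0.0007 -0.0001 -0.0006] shift [99.6 -1.3 79.1] t 5.48
clock: 6.4
position: [532.4, -83.0, 133.1]
tool_rot: [[0.268, 0.964, 0.002], [0.964, -0.268, -0.001], [0.0, 0.002, -1.0]]
wrist_force: [1.2, -0.6, -0.1]
opening: 41.5
grasp_force: 20.0
turn [ 0.0022 -0.0001 -0.0004] shift [ 0.3 -1.  87.1] t 6.4
```

```bash
python3 -m creep '[[0,0,0,0,-0.5,15,-1],[0,0,0,0,-0.5,35,-1],[0,0,0,0,-0.5,50,-1],[0,0,0,0,-0.5,55,-1],[0,0,0,0,-0.5,65,-1],[0,0,0,0,-0.5,71,-1],[0,0,0,0,-0.5,71,-1],[0,0,0,0,-0.5,71,-1],[0,0,0,0,-0.5,71,-1]]'
python3 go.py 531.7 -82.5 45 -15.5
```

```text
clock: 7.15
position: [531.4, -82.5, 61.6]
tool_rot: [[0.267, 0.964, 0.002], [0.964, -0.267, -0.0], [0.0, 0.002, -1.0]]
wrist_force: [-0.5, -0.4, -0.6]
opening: 41.7
grasp_force: 20.0
turn [ 0.0016 -0.0001  0.    ] shift [ 0.1  0.2 16.6] t 7.15
```

```bash
python3 -m creep '[[0,0,0,0,0,5,-1],[0,0,0,0,0,10,-1],[0,0,0,0,0,14,-1],[0,0,0,0,0,15.5,-1],[0,0,0,0,0,15.5,-1],[0,0,0,0,0,15.5,-1],[0,0,0,0,0,15.5,-1]]'
```

```text
clock: 7.73
position: [530.8, -82.4, 45.1]
tool_rot: [[0.267, 0.964, 0.0], [0.964, -0.267, -0.0], [-0.0, 0.0, -1.0]]
wrist_force: [0.5, -0.6, -0.7]
opening: 41.6
grasp_force: 20.0
```

```bash
python3 -m creep '[[0,0,0,0,0,0.5,-1],[0,0,0,0,0,0.5,-0.05],[0,0,0,0,0,0.5,0.05],[0,0,0,0,0,0.5,0.3],[0,0,0,0,0,0.5,0.3],[0,0,0,0,0,0.5,0.3]]'
python3 -m creep '[[0,0,0,0,0,-10,0.3],[0,0,0,0,0,-35,0.3],[0,0,0,0,0,-70,0.3],[0,0,0,0,0,-110,0.3],[0,0,0,0,0,-145,0.3],[0,0,0,-30,5,-160,0.4],[0,0,0,-45,30,-165,0.4],[0,0,0,-45,65,-165,0.4],[0,0,0,-45,100,-165,0.4],[0,0,0,-45,120,-165,0.4],[0,0,0,-45,120,-165,0.4],[0,0,0,-45,120,-165,0.4]]'
python3 look.py wrist3.png
```

```text
clock: 8.23
position: [530.8, -82.4, 44.8]
tool_rot: [[0.267, 0.964, 0.0], [0.964, -0.267, -0.0], [0.0, 0.0, -1.0]]
wrist_force: [0.4, 0.2, 0.7]
opening: 60.4
grasp_force: 0.0
clock: 9.23
position: [634.5, -157.9, 209.7]
tool_rot: [[0.267, 0.964, -0.001], [0.964, -0.267, 0.0], [0.0, -0.001, -1.0]]
wrist_force: [0.7, 0.0, -0.0]
opening: 66.8
grasp_force: 0.0
0.88 [140. 135.] [66. 48. 27.] med [540. -84.  77.] cap 98 [537.9 -84.   92. ] body 369 [531.00950708 -84.13976265]
0.61 [237. 143.] [117.  60.  24.] med [ 505. -187.   53.] cap 0 0 body 551 [ 492.53818325 -195.64445712]
```

Run:
```python
from h import *
from scipy.optimize import least_squares
z=np.load("w.npz"); K,k1,_=cal("wrist"); C=(K,k1,z["W"]); P,r,c=cloud(C,z["d"])
for g in((693,-79),(531.5,-83)):
    q=np.hypot(P[:,0]-g[0],P[:,1]-g[1])<40; Q=P[q]
    cap=Q[(Q[:,2]>84)&(Q[:,2]<115)]; b=Q[(Q[:,2]>(15 if g[0]>600 else 44))&(Q[:,2]<(52 if g[0]>600 else 66))]
    f=least_squares(lambda p:np.hypot(b[:,0]-p[0],b[:,1]-p[1])-21,g,loss="soft_l1").x
    print(g,len(cap),cap.mean(0).round(1) if len(cap) else 0,len(b),f.round(1),np.percentile(Q[:,2],99) if len(Q) else 0,proj(C,[[g[0],g[1],50]]).round())
```

```text
(693, -79) 532 [693.6 -79.5  90.7] 78 [694.3 -79.5] 91.93888743433227 [[ 86. 291.]]
(531.5, -83) 660 [532.6 -83.3 102.5] 317 [530.8 -84. ] 105.84360911807622 [[136. 134.]]
```

View pics/wrist3.png

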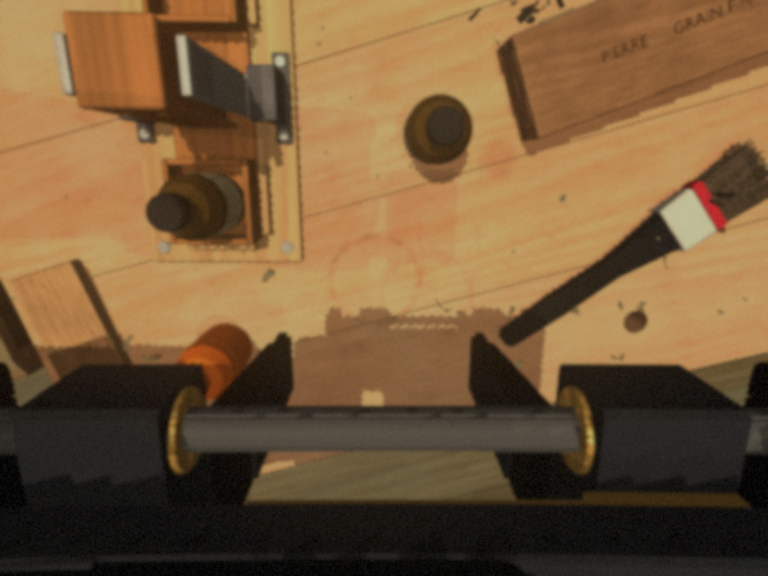

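The wrist view shows bottle 1 standing in cell_b at (137, 130) and bottle 2 at (86, 291). The wooden block is at the right from column 335, so I check the finger clearance to it.

```bash
python3 - <<'E'
from h import *
z=np.load("w.npz"); K,k1,_=cal("wrist"); C=(K,k1,z["W"]); P,r,c=cloud(C,z["d"])
a=np.radians(-15.5); Y=np.array([np.cos(a),np.sin(a)]); X=np.array([-Y[1],Y[0]])
q=P[:,:2]-[693.7,-79.3]; u,v=q@X,q@Y
for lo in range(-30,31,10):
    k=(u>lo)&(u<lo+10)&(v>25)&(v<120)&(P[:,2]>14); print(lo,k.sum(),np.percentile(v[k],2).round(1) if k.sum() else None)
E
python3 go.py 693.7 -79.3 130 -15.5
```

```text
-30 0 None
-20 0 None
-10 92 66.4
0 440 63.0
10 736 59.7
20 817 56.1
30 896 52.4
turn [-0.0007 -0.0001  0.0002] shift [91.4 37.1 79.8] t 9.33
```

```bash
python3 -m creep '[[0,0,0,25,10,0,0.3],[0,0,0,60,25,0,0.3],[0,0,0,85,35,5,0.3],[0,0,0,91,37,20,0.3],[0,0,0,91,37,50,0.3],[0,0,0,91,37,75,0.3],[0,0,0,91,37,80,0.3],[0,0,0,91,37,80,0.3],[0,0,0,91,37,80,0.3],[0,0,0,91,37,80,0.3]]'
python3 go.py 693.7 -79.3 30 -15.5
```

```text
clock: 10.17
position: [695.2, -80.5, 132.2]
tool_rot: [[0.268, 0.964, 0.003], [0.964, -0.268, -0.001], [0.0, 0.003, -1.0]]
wrist_force: [-0.1, -0.7, -0.0]
opening: 62.1
grasp_force: 0.0
turn [ 0.0035 -0.0002 -0.0004] shift [  0.8  -2.1 102.2] t 10.17
```

```bash
python3 -m creep '[[0,0,0,0.5,-0.5,20,0.3],[0,0,0,0.5,-0.5,50,0.3],[0,0,0,0.5,-0.5,75,0.3],[0,0,0,0.5,-0.5,92,0.3],[0,0,0,0.5,-0.5,100,0.3],[0,0,0,0.5,-0.5,100,0.3],[0,0,0,0.5,-0.5,100,0.3],[0,0,0,0.5,-0.5,100,0.3]]'
python3 go.py 693.7 -79.3 30 -15.5
```

```text
clock: 10.83
position: [695.8, -79.8, 32.4]
tool_rot: [[0.267, 0.964, 0.004], [0.964, -0.267, -0.001], [0.0, 0.004, -1.0]]
wrist_force: [0.7, -0.1, -0.3]
opening: 61.7
grasp_force: 0.0
turn [ 0.0042 -0.0003 -0.0001] shift [-0.1 -2.2  2.4] t 10.83
```

```bash
python3 -m creep '[[0,0,0,0,-1,0.5,0.3],[0,0,0,0,-1,0.5,0.3],[0,0,0,0,-1,0.5,-1],[0,0,0,0,-1,0.5,-1],[0,0,0,0,-1,0.5,-1],[0,0,0,0,-1,0.5,-1],[0,0,0,0,-1,0.5,-1],[0,0,0,0,-1,0.5,-1],[0,0,0,0,-1,0.5,-1]]' 20
python3 go.py 693.7 -79.3 30 -15.5
```

```text
clock: 11.58
position: [693.2, -79.1, 29.3]
tool_rot: [[0.267, 0.964, 0.001], [0.964, -0.267, -0.0], [0.0, 0.001, -1.0]]
wrist_force: [0.8, 0.2, 1.4]
opening: 42.1
grasp_force: 19.9
turn [ 0.0005 -0.0001  0.0001] shift [-0.   0.5 -0.7] t 11.58
```

```bash
python3 -m creep '[[0,0,0,0,0,-15,-1],[0,0,0,0,0,-45,-1],[0,0,0,0,0,-85,-1],[0,0,0,0,0,-125,-1],[0,0,0,0,0,-165,-1],[0,0,0,0,0,-195,-1],[0,0,0,0,0,-200,-1],[0,0,0,0,0,-200,-1],[0,0,0,0,0,-200,-1]]'
python3 go.py 542 -44 230 -15.5
```

```text
clock: 12.33
position: [692.4, -79.0, 228.4]
tool_rot: [[0.267, 0.964, -0.001], [0.964, -0.267, 0.0], [-0.0, -0.001, -1.0]]
wrist_force: [-0.0, -0.4, -1.6]
opening: 41.6
grasp_force: 19.9
turn [-0.0013  0.0001  0.0001] shift [  -6.5 -154.2   -1.4] t 12.33
```

```bash
python3 -m creep '[[0,0,0,0,-20,0,-1],[0,0,0,-2,-55,0,-1],[0,0,0,-4,-95,0,-1],[0,0,0,-6,-130,0,-1],[0,0,0,-6,-152,0,-1],[0,0,0,-6,-154,0,-1],[0,0,0,-6,-154,0,-1],[0,0,0,-6,-154,0,-1],[0,0,0,-6,-154,0,-1]]'
python3 - <<'E'
from h import *
st=arm.observe(); im,d=arm.camera("wrist"); C=cal("wrist",st); save("wrist4.png",im,1.5)
P,r,c=cloud(C,d); a=np.radians(-15.5); R=np.array([[np.cos(a),-np.sin(a)],[np.sin(a),np.cos(a)]])
q=(P[:,:2]-[550.4,-14.8])@R
rim=(q[:,1]>38)&(q[:,1]<108)&(abs(q[:,0])<40)&(P[:,2]>34)&(P[:,2]<43)
print(rim.sum(),cv2.minAreaRect(q[rim].astype(np.float32)),np.percentile(q[rim],[1,99],axis=0).round(1).tolist(),np.median(P[rim][:,2]))
b=(q[:,1]>95)&(q[:,1]<125)&(abs(q[:,0])<65)&(P[:,2]>5)&(P[:,2]<12); print("board",np.percentile(q[b],[1,99],axis=0).round(1).tolist())
E
python3 go.py 569.1 52.6 230 -15.5
```

```text
clock: 13.08
position: [543.4, -43.9, 228.0]
tool_rot: [[0.267, 0.964, -0.002], [0.964, -0.267, 0.0], [-0.0, -0.002, -1.0]]
wrist_force: [0.9, -0.3, -1.1]
opening: 41.6
grasp_force: 19.9
837 ((0.2037067413330078, 69.21501159667969), (57.42937469482422, 57.65617370605469), 89.48681640625) [[-28.5, 40.7], [28.9, 97.7]] 37.36908590366875
board [[-56.0, 95.2], [56.9, 116.5]]
turn [-0.0014  0.0002 -0.0002] shift [99.9 -1.2 -1.8] t 13.13
```

```bash
python3 -m creep '[[0,0,0,25,0,0,-1],[0,0,0,55,0,0,-1],[0,0,0,80,0,0,-1],[0,0,0,97,0,0,-1],[0,0,0,99.3,-1,15,-1],[0,0,0,99.3,-1,45,-1],[0,0,0,99.3,-1,75,-1],[0,0,0,99.3,-1,98,-1],[0,0,0,99.3,-1,100,-1],[0,0,0,99.3,-1,100,-1],[0,0,0,99.3,-1,100,-1],[0,0,0,99.3,-1,100,-1]]'
python3 go.py 569.1 52.0 60 -15.5
```

```text
clock: 14.13
position: [570.4, 52.1, 131.6]
tool_rot: [[0.267, 0.964, 0.004], [0.964, -0.267, -0.0], [0.001, 0.004, -1.0]]
wrist_force: [0.0, -0.2, -1.0]
opening: 41.9
grasp_force: 19.9
turn [ 0.0037 -0.001  -0.0001] shift [-0.5 -1.5 71.6] t 14.13
```

```bash
python3 -m creep '[[0,0,0,0,-0.5,15,-1],[0,0,0,0,-0.5,35,-1],[0,0,0,0,-0.5,50,-1],[0,0,0,0,-0.5,55,-1],[0,0,0,0,-0.5,65,-1],[0,0,0,0,-0.5,70,-1],[0,0,0,0,-0.5,70,-1],[0,0,0,0,-0.5,70,-1],[0,0,0,0,-0.5,70,-1]]'
python3 go.py 569.1 52.0 44.5 -15.5
```

```text
clock: 14.88
position: [568.9, 52.3, 60.2]
tool_rot: [[0.267, 0.964, 0.002], [0.964, -0.267, 0.0], [0.0, 0.002, -1.0]]
wrist_force: [0.0, 0.1, -1.8]
opening: 41.4
grasp_force: 19.9
turn [ 0.0016 -0.0005  0.    ] shift [-0.3  0.3 15.7] t 14.88
```

```bash
python3 -m creep '[[0,0,0,0,0,5,-1],[0,0,0,0,0,10,-1],[0,0,0,0,0,14,-1],[0,0,0,0,0,15,-1],[0,0,0,0,0,15,-1],[0,0,0,0,0,15,-1],[0,0,0,0,0,15,-1],[0,0,0,0,0,15,-1]]'
```

```text
clock: 15.55
position: [568.1, 52.3, 44.2]
tool_rot: [[0.267, 0.964, 0.0], [0.964, -0.267, -0.0], [0.0, 0.0, -1.0]]
wrist_force: [-0.2, -0.2, -1.8]
opening: 41.6
grasp_force: 19.9
```

```bash
python3 -m creep '[[0,0,0,0,0,0.5,-1],[0,0,0,0,0,0.5,-0.05],[0,0,0,0,0,0.5,0.05],[0,0,0,0,0,0.5,0.3],[0,0,0,0,0,0.5,0.3],[0,0,0,0,0,0.5,0.3]]'
python3 -m creep '[[0,0,0,0,0,-10,0.3],[0,0,0,0,0,-35,0.3],[0,0,0,0,0,-70,0.3],[0,0,0,0,0,-110,0.3],[0,0,0,0,0,-150,0.3],[0,0,0,0,0,-190,0.6],[0,0,0,-30,0,-225,0.8],[0,0,0,-65,0,-255,0.9],[0,0,0,-100,0,-270,0.9],[0,0,0,-135,0,-275,0.9],[0,0,0,-160,0,-275,0.9],[0,0,0,-170,0,-275,0.9]]'
python3 -m creep '[[0,0,0,0,0,0,0.9],[0,0,0,0,0,0,0.9]]' | head -2
cat > chk.py <<'E'
import sys
from h import *
from scipy.optimize import least_squares
st=arm.observe(); im,d=arm.camera("wrist"); C=cal("wrist",st); save(sys.argv[1],im,1.5)
P,r,c=cloud(C,d); a=np.radians(-15.5); R=np.array([[np.cos(a),-np.sin(a)],[np.sin(a),np.cos(a)]])
q=(P[:,:2]-[550.4,-14.8])@R; z=P[:,2]
for y0 in(-70,70):
    n=np.hypot(q[:,0],q[:,1]-y0)<32; cap=q[n&(z>99)&(z<112)]; b=q[n&(z>44)&(z<66)]
    f=least_squares(lambda p:np.hypot(b[:,0]-p[0],b[:,1]-p[1])-21,(0,y0),loss="soft_l1").x
    print("bottle local",y0,"cap",cap.mean(0).round(1),"body",f.round(1),len(b),"top z",np.percentile(z[n],98).round(1))
t=(z>130)&(z<148)&(np.hypot(*q.T)<55)
print("tower",t.sum(),np.median(z[t]),cv2.minAreaRect(q[t].astype(np.float32)),np.percentile(q[t],[2,98],axis=0).round(1).tolist())
k=(z>90)&(z<148)&(abs(q[:,1])<12)&(abs(q[:,0])<45); print("catch x",np.percentile(q[k][:,0],[1,99]).round(1))
E
python3 chk.py wrist5.png; python3 go.py 550.4 -14.8 170 -15.5
```

```text
clock: 16.05
position: [568.2, 52.3, 43.8]
tool_rot: [[0.267, 0.964, 0.0], [0.964, -0.267, -0.0], [0.0, 0.0, -1.0]]
wrist_force: [-0.1, 0.1, 0.5]
opening: 60.5
grasp_force: 0.0
clock: 17.05
position: [522.0, -114.3, 320.9]
tool_rot: [[0.27, 0.963, 0.003], [0.963, -0.27, -0.002], [-0.001, 0.003, -1.0]]
wrist_force: [0.4, 0.4, -0.4]
opening: 90.1
grasp_force: 0.0
clock: 17.22
position: [522.5, -111.2, 318.6]
bottle local -70 cap [ -0.9 -70.9] body [ -0.8 -71.7] 31 top z 440.1
bottle local 70 cap [-0.6 69. ] body [-0.3 69.7] 121 top z 105.6
tower 1845 138.34700844038127 ((-0.04136085510253906, -0.3103790283203125), (40.37158203125, 59.106849670410156), 89.985107421875) [[-27.6, -19.5], [28.0, 18.7]]
catch x [-29.7  29.2]
turn [-0.0007 -0.0007  0.0005] shift [ 99.6   1.3 148.4] t 17.27
```

View pics/wrist5.png

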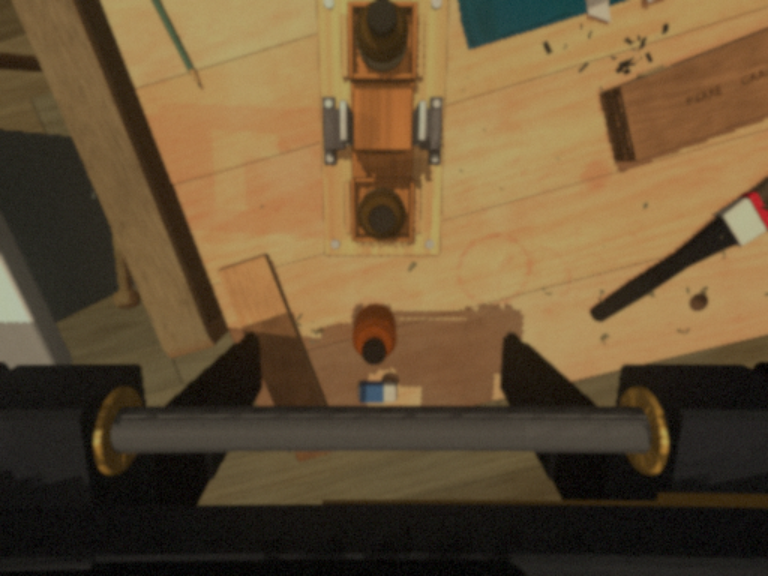

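The view shows both bottles upright in their cells at (25, 254) and (140, 254). The tower is between them at (78, 254), and nothing else has moved. I go above the tower and straighten up.

```bash
python3 -m creep '[[0,0,0,20,0,20,1],[0,0,0,50,0,50,1],[0,0,0,80,1,85,1],[0,0,0,97,1,120,1],[0,0,0,99.5,1,140,1],[0,0,0,99.5,1,148,1],[0,0,0,99.5,1,148,1],[0,0,0,99.5,1,148,1],[0,0,0,99.5,1,148,1]]'
python3 -m creep '[[0,0,0,0,0,0,1],[0,0,0,0,0,0,1],[0,0,0,0,0,0,1]]'
python3 go.py 550.3 -15.1 97 -15.5
```

```text
clock: 18.02
position: [551.6, -16.1, 173.1]
tool_rot: [[0.267, 0.964, 0.004], [0.964, -0.267, -0.0], [0.001, 0.004, -1.0]]
wrist_force: [-0.9, -0.2, 0.7]
opening: 94.9
grasp_force: 0.0
clock: 18.27
position: [550.9, -16.3, 172.1]
tool_rot: [[0.268, 0.963, 0.002], [0.963, -0.268, -0.0], [0.0, 0.002, -1.0]]
wrist_force: [0.4, -0.7, -0.5]
opening: 95.2
grasp_force: 0.0
turn [ 0.0024 -0.0004 -0.0007] shift [ 1.  -1.1 75.1] t 18.27
```

```bash
python3 -m creep '[[0,0,0,1,-0.5,15,1],[0,0,0,1,-0.5,35,1],[0,0,0,1,-0.5,55,1],[0,0,0,1,-0.5,68,1],[0,0,0,1,-0.5,74,1],[0,0,0,1,-0.5,74,1],[0,0,0,1,-0.5,74,1],[0,0,0,1,-0.5,74,1],[0,0,0,1,-0.5,74,1],[0,0,0,1,-0.5,74,1]]'
python3 go.py 550.3 -15.1 97 -15.5
```

```text
clock: 19.1
position: [550.8, -14.8, 97.8]
tool_rot: [[0.267, 0.964, 0.002], [0.964, -0.267, -0.0], [0.0, 0.002, -1.0]]
wrist_force: [0.2, -0.0, -0.1]
opening: 95.2
grasp_force: 0.0
turn [ 0.002  -0.0003  0.0001] shift [-0.4 -0.4  0.8] t 19.1
```

```bash
python3 -m creep '[[0,0,0,0,0,0,0.4],[0,0,0,0,0,0,0.2],[0,0,0,0,0,0,-1],[0,0,0,0,0,0,-1],[0,0,0,0,0,0,-1],[0,0,0,0,0,0,-1],[0,0,0,0,0,0,-1],[0,0,0,0,0,0,-1],[0,0,0,0,0,0,-1],[0,0,0,0,0,0,-1],[0,0,0,0,0,0,-1]]' 40
python3 go.py 550.3 -15.1 97 -15.5
```

```text
clock: 20.02
position: [550.5, -14.9, 97.0]
tool_rot: [[0.267, 0.964, 0.001], [0.964, -0.267, -0.0], [0.0, 0.001, -1.0]]
wrist_force: [1.6, -0.6, 0.7]
opening: 40.0
grasp_force: 40.0
turn [ 0.0012 -0.0001  0.    ] shift [-0.3 -0.1 -0. ] t 20.02
```

```bash
python3 -m creep '[[0,0,0,0,0,0,-1],[0,0,0,0,0,-2,-1],[0,0,0,0,0,-5,-1],[0,0,0,0,0,-9,-1],[0,0,0,0,0,-14,-1],[0,0,0,0,0,-20,-1],[0,0,0,0,0,-25,-1],[0,0,0,0,0,-28,-1],[0,0,0,0,0,-30,-1],[0,0,0,0,0,-30,-1]]'
```

```text
clock: 20.85
position: [550.1, -14.7, 127.3]
tool_rot: [[0.267, 0.964, 0.001], [0.964, -0.267, -0.0], [0.0, 0.001, -1.0]]
wrist_force: [-0.2, -0.1, -6.9]
opening: 39.9
grasp_force: 40.0
```

The wrist carries about 7 N, which is the loaded caddy. I lift on smoothly.

```bash
python3 -m creep '[[0,0,0,0,0,-5,-1],[0,0,0,0,0,-13,-1],[0,0,0,0,0,-24,-1],[0,0,0,0,0,-37,-1],[0,0,0,0,0,-50,-1],[0,0,0,0,0,-63,-1],[0,0,0,0,0,-74,-1],[0,0,0,0,0,-82,-1],[0,0,0,0,0,-87,-1],[0,0,0,0,0,-90,-1],[0,0,0,0,0,-90,-1],[0,0,0,0,0,-90,-1]]'
python3 -m creep '[[0,0,0,0,0,0,-1],[0,0,0,0,0,0,-1],[0,0,0,0,0,0,-1],[0,0,0,0,0,0,-1],[0,0,0,0,0,0,-1],[0,0,0,0,0,0,-1],[0,0,0,0,0,0,-1],[0,0,0,0,0,0,-1]]'
python3 - <<'E'
from h import *
a,d=arm.camera("scene"); save("end.png",a[60:300,120:440],2.4); C=cal("scene"); P,r,c=cloud(C,d)
print("obs",arm.observe()["dq"].round(2))
for t in("oil_a","wax_jar","eraser","strop"):
    for o in arm.cut_out(t,"scene"):
        k=o["mask"][r,c]; print(t,round(o["score"],2),np.median(P[k],0).round(),P[k][:,2].max().round())
E
```

```text
clock: 21.85
position: [549.7, -14.7, 216.0]
tool_rot: [[0.267, 0.964, -0.001], [0.964, -0.267, 0.0], [-0.0, -0.001, -1.0]]
wrist_force: [-0.1, -0.9, -6.6]
opening: 39.6
grasp_force: 40.0
clock: 22.52
position: [550.0, -14.8, 216.6]
tool_rot: [[0.267, 0.964, -0.0], [0.964, -0.267, -0.0], [-0.0, 0.0, -1.0]]
wrist_force: [0.7, -0.0, -6.8]
opening: 39.5
grasp_force: 40.0
obs [-0.08 -0.01  0.04  0.03 -0.01  0.03]
oil_a 0.75 [ 484. -185.   49.] 95.0
oil_a 0.62 [559.  63. 189.] 229.0
oil_a 0.61 [520. -71. 185.] 299.0
wax_jar 0.88 [486. 269.  76.] 89.0
strop 0.87 [ 383. -195.   17.] 23.0
strop 0.31 [ 468. -267.   11.] 18.0
```

View pics/end.png

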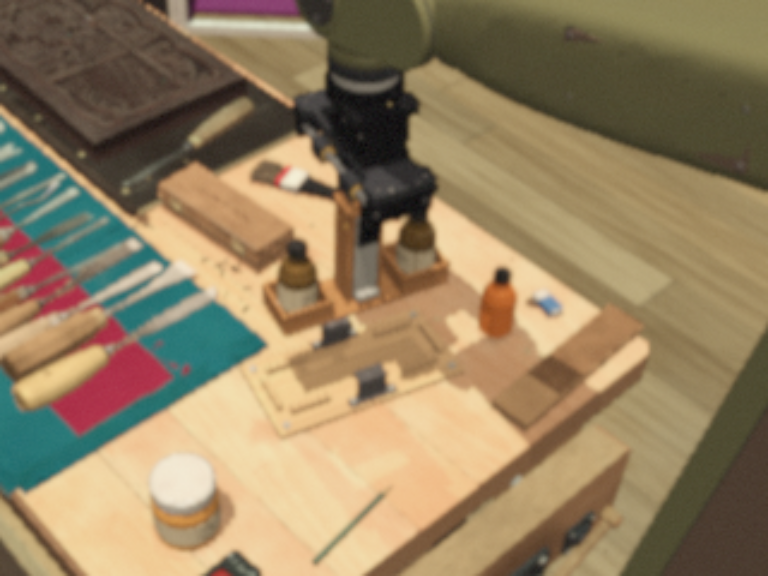

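The picture shows the caddy held level above the empty dock, with bottles upright in both cells (crop (285, 297) and (250, 417)). The wax jar, strop and eraser have not moved. I hand in.

```bash
python3 -c "
from plant import arm
print(arm.sign_off())"
```

```text
the job is handed in; nothing more can be done
None
```

The job is handed in at about 23 s: both oil bottles stand in the caddy's cells, and the gripper holds the caddy level and still about 12 cm above the dock, both catches pinched; the hand-in returned no verdict.

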